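Seat the reference standard in the photometer and take the reference reading

TASK

Check the photometer with its reference standard: take the flat plate with the round window from the white stand, push it upright through the narrow sprung slot in the grey slot plate on top of the photometer until its shoulders sit flat on that plate, let go of it, and only then press the round white key fully down and release it. The slot plate slides and may have stopped nearer or farther than mid-travel, so feel for the slot with light pressure and never force the standard: it is glass and must not be jammed. Leave the blank plate in the stand and the things round about where they are.

Things in the scene. Friction and masses are not known exactly. Their poses are not given: they have to be found in the camera images.
- standard: reference standard, about 90 g, upright in the stand: aluminium blade 56 wide (its y) x 12 thick (x) x 52 high with a round dark window on both faces; on top a ridged grey head 64 (y) x 16 (x) x 34 high that overhangs the blade all round (shoulders). Origin: centre of the blade's bottom edge, z up; shoulders at z = 52, top at 86. Grasp the head across its 16. Front and back are alike.
- blank: a second plate of the same shape, size and material but without the window; it stays in the stand. Origin and axes as for the standard.
- stand: white stand, fixed, 46 (x) x 170 (y) x 24 high, with two pockets in a row at y = -38 and +38, 18 deep, 1.5 play all round; the two plates stand in them in either order, bottoms 6 above the bench. Origin: centre of its underside.
- photometer: white bench photometer, fixed, 184 deep (x) x 190 wide (y); low front (54 high, with the key) at its -x, rear deck 84 high. On the deck lies the grey slot plate, 64 (x) x 86 (y), its flat top 92 above the bench, between two guide rails at y = -50 and 50 that stand 3 higher. With the standard fully in, the standard's origin is 40 above the bench. Origin: centre of its underside.
- slot_mid (a point): middle of the slot plate's travel, level with its flat top (92 above the bench), at photometer x = 38, y = 0. The slot is 59 long (photometer's y) x 13.6 (x), edges bevelled 1. The slot plate slides along x and has stopped anywhere within 12 either way of this point, held by friction of about 9 N: its place is not measured. A blade beside the slot meets the flat top, over it goes deeper.
- flap_top (a point): middle-of-travel point 30 below the flat top, where a spring light flap closes the slot's throat. A blade meets it there, needs about 3 to 8 N to push it open and little (under 4 N) after that until the shoulders meet the flat top, which is hard. The standard's weight does not open it. It slides with the slot plate.
- key (a joint): round white key on the photometer's low front: 0 out, 0.005 m fully down; springs back by itself; fully down takes about 5 N.
- key_top (a point): centre of the key's top when out, about 75 above the bench; the key is 22 in diameter in a slightly wider grey housing, pressed straight down; photometer x = -66, y = -50.
- bottle: reagent bottle with screw cap, 68 in diameter x 160 high; origin at the centre of its underside
- beaker: empty glass beaker, 54 in diameter x 66 high; origin at the centre of its underside
- vial: capped glass vial, 27 in diameter x 60 high; origin at the centre of its underside
- timer: small white bench timer, 38 x 64 x 62 high; origin at the centre of its underside
Mind the look-alikes: they are no part of the job. Leave any pink look-alike of the standard alone.

How it is judged:
By the outcome, as a careful person would: the job done as asked, in the order asked, and still so for the second after the job is handed in, with the robot touching nothing.
It also fails if it takes over 72 s, if anything falls off the work surface, if the arm or the gripper's body presses on something with over 40 N, if the wrist force passes 120 N, or if a joint passes its speed limit or range.

ROBOT

A 6-joint arm with a two-finger parallel gripper is mounted at the origin on a cart in front of the work surface, level with it; the furniture and walls round the work are solid. World frame = base frame: x ahead of the robot, y to its left, z up, the work surface at z = 0. Lengths are in m, angles in rad, forces in N, time in s.
With the tool pointing down it reaches from about 0.35 to 0.775 m from the base axis. Payload 5.5 kg.
Tool frame: the origin (TCP) lies at the very end of the fingers, on their centre line; the grasp point (between the pads) lies manip.grip_point_offset behind it (manip.grip_point_offset is the distance from the TCP to the grasp point, in m); z points along the fingers, y is the line along which they close (so a half turn about z gives the same grasp; the last joint's range is limited). The gripper opens to 85 mm and grips with 20 to 120 N. Pads are 22 mm wide; open, the fingers measure 114 mm over their backs; the gripper's body (76 mm by 85 mm) begins 54 mm behind the grasp point. The pads swing forward as they close: fully open they stand 13 mm farther back than shut.
Start: joints at [0.981, 0.313, 0.046, 1.304, 0, 1.431], TCP at [0.25, 0.518, 0.231] pointing down, gripper open.
Joint ranges: [-2.76, 2.76], [-0.86, 1.69], [-1.03, 1.26], [-2.2, 2.34], [-1.47, 1.5], [-3.14, 3.14]. Speed limits (rad/s): [2.57, 2.57, 3.14, 3.14, 3.14, 3.14].

INTERFACE

Orientations are given as a 3x3 rotation matrix whose columns are the frame's x, y, z axes.
In Python, from station import manip, viewer gives the robot as it stands.
- The arm moves only by the shell command python3 -m inch 'ROWS'. ROWS is a JSON object of lists of equal length, an entry for each row: "gripper": the finger opening in m, from 0 to 0.0854; "slide": the shift along the tool's x, y, z in m, a list of three; "angular": the turn, a rotation vector about the tool's x, y, z in rad, a list of three. In form: {"gripper": [gripper, ...], "slide": [[x, y, z], ...], "angular": [[rx, ry, rz], ...]}. A call has exactly 10 rows; each row is the pose to reach, as a shift and turn from the pose commanded when the call began, along the tool's axes at that moment; what a row does not reach only later rows make up. A row lasts 1/8 s, in which the tool goes at most 62.5 mm and 10.7 degrees, less where a joint would pass 70% of its speed; a pose out of reach is approached as far as the arm can. A call with a gripper value outside its range is refused whole. The fingers move at their own pace and stop on an object; the grip force is fixed at half the most. Time passes only in rows, so rows that repeat a pose let the fingers close, or fill a call up. It gives the time, the measured TCP pose, the force, the opening and the grip force at its end, in the units of the state.
- manip.observe(): the state, without advancing time (a new reading comes with each control period).
- viewer.get_image(name): name is "scene" or "side" or "wrist"; returns a dict with "image" (400x640x3 uint8, red, green, blue), "mtx" (3x3 intrinsics, pixels), "camera_from_world" (4x4, takes a point from world to camera coordinates); the wrist camera has in their place "tool_from_camera" (4x4, takes a point from camera to tool coordinates, whose origin is the TCP and whose axes are the flange's). Camera axes: x right, y up, looking along -z (the intrinsics and any distortion apply to the point x, -y, -z); pixel columns grow to the right and rows downward; lengths in m; the calibration is good to about 2 mm. The wrist camera is an equidistant fisheye: a pixel r from the principal point sees the ray r / f radians off the axis. A picture is of the moment at which its call begins: read the wrist's pose just before it. There is no depth.
- manip.finish_job(): hands the job in; it is judged then, once.
Trained networks look in the newest picture that a camera, given by its name, has taken for a name from the list of things; names that differ only in an ending like _2 or _b are one class to them, and where a whole thing is asked for, a point or a joint stands for the part that bears it (a point fixed in the world has none). Each returns a list of dicts, best first, with "confidence" (0 to 1); they miss things now and then, are a little off and sometimes report something else, mostly with a low value. They report only what shows in the picture. A call takes as long as a camera call. They do not tell look-alikes from the thing itself.
- viewer.spot_in(query, camera): "xy" ([column, row] in pixels, amid what is visible of it).
- viewer.trace(query, camera): "pixels" (400x640 bool, what is visible of it) and "xy" ([column, row] in pixels, amid what is visible of it).
- viewer.place_of(query, camera): "xy" ([column, row] in pixels: a listed point, or the origin of a listed thing).
The state is a dict: "time_s": time; "joints": joint angles; "dq": joint speeds; "effort": joint torques, N m; "tcp_pos": TCP position; "tcp_rot": TCP orientation; "contact_force": force on the tool from outside, world axes, zero at the start; "ft_torque": the same for the moment, N m; "width": finger opening in m; "finger_force": force on a finger pad.
Only numpy, scipy, OpenCV 4.12 (cv2) and the standard library are available. Lean on these libraries where they do the work, as an engineer would, in place of code of your own. Each camera call takes 0.05 s, during which the arm holds its last target. There are 200 camera calls.

## Working session

There is one attempt and no reset: what is moved stays moved. The work goes in short steps, Python scripts to look and compute and a shell command to move; the robot and the scene stay as the last step left them, time stands still between calls to the robot, and variables do not carry over. Pictures are saved under pics/ and viewed, at most 13 in all, crops included, and the job is handed in when it is done.

```bash
mkdir -p pics; ls
python3 - <<'E'
from station import manip, viewer
import cv2, numpy as np
print(manip.grip_point_offset); s=manip.observe(); print({k:np.round(v,4).tolist() for k,v in s.items()})
for c in ("scene","side"):
    d=viewer.get_image(c); cv2.imwrite(f"pics/{c}0.png",d["image"][:,:,::-1]); print(c,np.round(d["mtx"],1).tolist(),np.round(d["camera_from_world"],4).tolist(), [k for k in d])
    for q in ("standard","blank","stand","photometer","slot_mid","key_top","bottle","beaker","vial","timer"):
        print(q,[(np.round(r["xy"]).tolist(),round(r["confidence"],2)) for r in viewer.place_of(q,c)][:4])
E
```

```text
pics
0.0187
{'time_s': 0.0, 'joints': [0.9814, 0.314, 0.045, 1.3036, 0.0, 1.4312], 'dq': [0.0005, -0.0013, -0.0006, 0.0012, 0.0004, 0.0008], 'effort': [-0.0021, -48.0632, 29.8532, 0.0193, -0.0004, 0.0], 'tcp_pos': [0.2497, 0.5174, 0.2304], 'tcp_rot': [[-0.9005, 0.4348, -0.001], [0.4348, 0.9005, -0.0015], [0.0003, -0.0018, -1.0]], 'contact_force': [-0.3669, -0.2299, 0.3688], 'ft_torque': [0.02, -0.0465, -0.0038], 'finger_force': 0.0, 'width': 0.0854}
scene [[505.1, 0.0, 317.4], [0.0, 505.1, 195.2], [0.0, 0.0, 1.0]] [[0.5525, -0.8333, 0.0187, -0.4598], [0.563, 0.3897, 0.7288, -0.2713], [-0.6146, -0.3922, 0.6844, -1.2733], [0.0, 0.0, 0.0, 1.0]] ['image', 'mtx', 'camera_from_world']
standard [([338.0, 264.0], 0.89), ([451.0, 292.0], 0.86)]
blank [([362.0, 250.0], 0.71)]
stand [([354.0, 255.0], 0.98), ([301.0, 185.0], 0.4)]
photometer [([291.0, 205.0], 0.58)]
slot_mid [([303.0, 179.0], 0.98), ([289.0, 207.0], 0.34)]
key_top [([287.0, 206.0], 0.56)]
bottle [([222.0, 163.0], 0.92)]
beaker [([228.0, 188.0], 0.89)]
vial []
timer [([377.0, 226.0], 0.67)]
side [[411.3, 0.0, 320.2], [0.0, 411.3, 200.4], [0.0, 0.0, 1.0]] [[0.9995, 0.033, -0.0036, -0.4866], [-0.0174, 0.6149, 0.7884, 0.068], [0.0282, -0.7879, 0.6151, -1.7033], [0.0, 0.0, 0.0, 1.0]] ['image', 'mtx', 'camera_from_world']
standard [([306.0, 320.0], 0.81), ([292.0, 245.0], 0.58)]
blank [([314.0, 249.0], 0.61)]
stand [([304.0, 248.0], 0.9), ([305.0, 193.0], 0.23)]
photometer [([324.0, 202.0], 0.67)]
slot_mid [([333.0, 182.0], 0.73)]
key_top [([306.0, 189.0], 0.58)]
bottle [([326.0, 159.0], 0.8)]
beaker [([319.0, 171.0], 0.64)]
vial [([332.0, 268.0], 0.46)]
timer []
```

View pics/scene0.png

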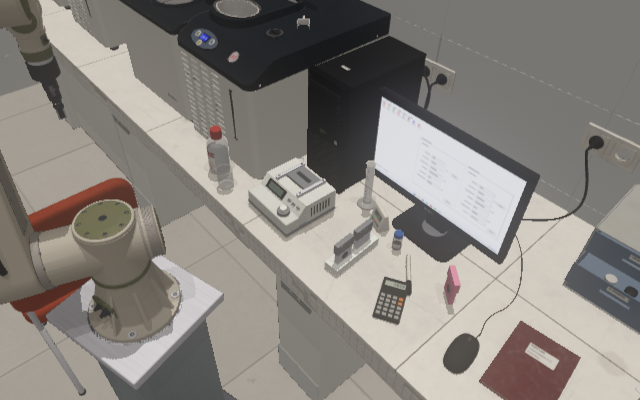

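View pics/side0.png

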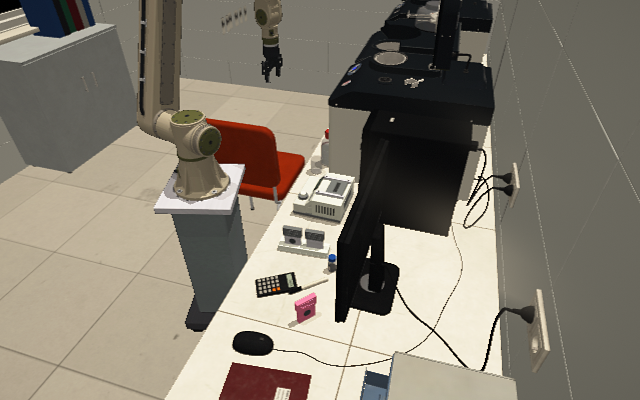

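```bash
cat > h.py <<'E'
from station import manip, viewer
import cv2, numpy as np
def ray(d,uv):
    M=d["mtx"];T=np.array(d["camera_from_world"]);R=T[:3,:3];o=-R.T@T[:3,3]
    v=np.array([(uv[0]-M[0][2])/M[0][0],-(uv[1]-M[1][2])/M[1][1],-1.]);return o,R.T@v
def atz(d,uv,z):
    o,v=ray(d,uv);return o+v*(z-o[2])/v[2]
def proj(d,P):
    T=np.array(d["camera_from_world"]);M=d["mtx"];c=(np.atleast_2d(P)@T[:3,:3].T)+T[:3,3]
    return np.c_[M[0][2]+M[0][0]*c[:,0]/-c[:,2],M[1][2]-M[1][1]*c[:,1]/-c[:,2]]
def wray(d,s,uv):  # wrist fisheye: world ray
    M=d["mtx"];x=(uv[0]-M[0][2])/M[0][0];y=(uv[1]-M[1][2])/M[1][1];r=np.hypot(x,y)+1e-12
    v=np.array([np.sin(r)*x/r,-np.sin(r)*y/r,-np.cos(r)]);C=np.array(d["tool_from_camera"]);R=np.array(s["tcp_rot"])
    return np.array(s["tcp_pos"])+R@C[:3,3],R@C[:3,:3]@v
def watz(d,s,uv,z):
    o,v=wray(d,s,uv);return o+v*(z-o[2])/v[2]
E
python3 - <<'E'
from h import *
zs=dict(standard=.006,blank=.006,stand=0,photometer=0,slot_mid=.092,key_top=.075,bottle=0,beaker=0,vial=0,timer=0)
for c in ("scene","side"):
    d=viewer.get_image(c)
    for q,z in zs.items():
        for r in viewer.place_of(q,c)[:3]: print(c,q,round(r["confidence"],2),np.round(atz(d,r["xy"],z),3))
E
```

```text
scene standard 0.69 [ 0.397 -0.364  0.006]
scene standard 0.55 [ 0.476 -0.643  0.006]
scene standard 0.2 [ 0.501 -0.113  0.006]
scene blank 0.82 [ 0.479 -0.382  0.006]
scene stand 0.73 [ 0.442 -0.379  0.   ]
scene photometer 0.87 [ 0.51  -0.116  0.   ]
scene photometer 0.49 [ 0.591 -0.374  0.   ]
scene slot_mid 0.71 [ 0.549 -0.133  0.092]
scene key_top 0.71 [ 0.389 -0.397  0.075]
scene key_top 0.53 [ 0.44  -0.143  0.075]
scene bottle 0.93 [0.532 0.186 0.   ]
scene beaker 0.9 [0.458 0.101 0.   ]
scene vial 0.61 [ 0.545 -0.455  0.   ]
side standard 0.84 [ 0.477 -0.653  0.006]
side standard 0.52 [ 0.411 -0.355  0.006]
side blank 0.69 [0.5   0.155 0.006]
side blank 0.59 [ 0.476 -0.368  0.006]
side stand 0.66 [ 0.445 -0.374 -0.   ]
side photometer 0.57 [ 0.502 -0.106  0.   ]
side slot_mid 0.65 [ 0.535 -0.123  0.092]
side key_top 0.48 [ 0.439 -0.148  0.075]
side bottle 0.75 [ 0.508  0.202 -0.   ]
side beaker 0.47 [0.475 0.093 0.   ]
side beaker 0.45 [ 0.482 -0.357  0.   ]
side vial 0.57 [ 0.543 -0.461 -0.   ]
```

Run:
```python
from h import *
a=cv2.imread("pics/scene0.png")[215:285,315:395]; b=cv2.imread("pics/side0.png")[215:265,270:340]
c=cv2.imread("pics/scene0.png")[155:240,240:340]
r=lambda i:cv2.resize(i,(390,290),interpolation=cv2.INTER_CUBIC)
cv2.imwrite("pics/crop1.png",np.vstack([np.hstack([r(a),r(b)]),np.hstack([r(c),r(c)*0])]))
```

```text
(no output)
```

View pics/crop1.png

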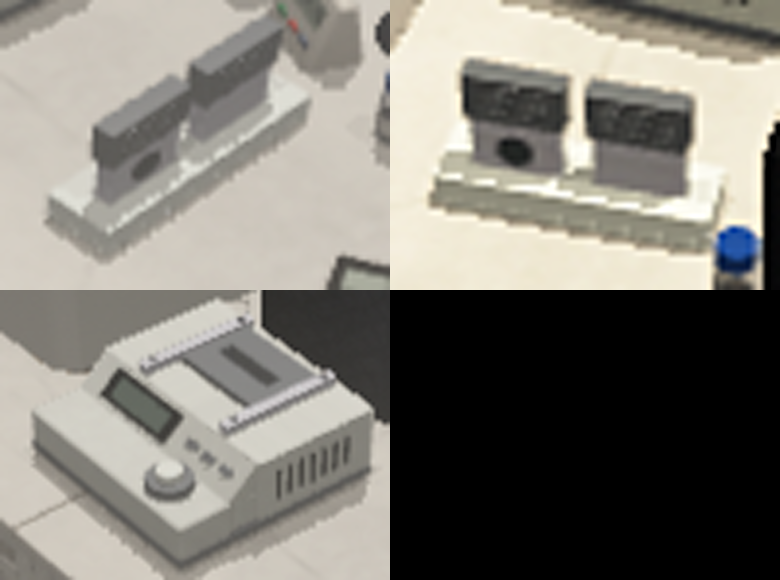

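The standard is the near plate (scene ≈ 344,245; side ≈ 292,237): it alone has the dark round window in both views. The far plate (scene 362,232) has none, so it is the blank, and the pink one (451,285) is the decoy. Next I'll move above the photometer to look down at it.

```bash
cat >> h.py <<'E'
from scipy.spatial.transform import Rotation as Ro
def down(yaw_deg):
    a=np.radians(yaw_deg);x=np.array([np.cos(a),np.sin(a),0]);z=np.array([0,0,-1.]);return np.c_[x,np.cross(z,x),z]
def go(p,yaw):
    s=manip.observe();R=np.array(s["tcp_rot"]);print("slide",np.round(R.T@(np.array(p)-s["tcp_pos"]),4),"ang",np.round(Ro.from_matrix(R.T@down(yaw)).as_rotvec(),4))
E
python3 - <<'E'
from h import *
d=viewer.get_image("wrist");print(np.round(d["mtx"],1).tolist(),np.round(d["tool_from_camera"],3).tolist())
go([.45,-.14,.26],167)
E
```

```text
[[309.7, 0.0, 318.4], [0.0, 309.7, 198.5], [0.0, 0.0, 1.0]] [[0.0, 0.952, 0.305, 0.079], [1.0, 0.0, -0.001, -0.001], [-0.001, 0.305, -0.952, -0.143], [0.0, 0.0, 0.0, 1.0]]
slide [-0.4661 -0.5055 -0.0287] ang [ 1.000e-04  0.000e+00 -2.229e-01]
```

```bash
python3 -m inch '{"gripper":[0.085,0.085,0.085,0.085,0.085,0.085,0.085,0.085,0.085,0.085],"slide":[[-0.041,-0.044,-0.003],[-0.082,-0.088,-0.006],[-0.123,-0.132,-0.009],[-0.164,-0.176,-0.012],[-0.205,-0.22,-0.015],[-0.246,-0.264,-0.018],[-0.287,-0.308,-0.021],[-0.328,-0.352,-0.024],[-0.369,-0.396,-0.027],[-0.41,-0.44,-0.029]],"angular":[[0,0,-0.02],[0,0,-0.04],[0,0,-0.06],[0,0,-0.09],[0,0,-0.11],[0,0,-0.13],[0,0,-0.16],[0,0,-0.18],[0,0,-0.2],[0,0,-0.22]]}' && python3 -m inch '{"gripper":[0.085,0.085,0.085,0.085,0.085,0.085,0.085,0.085,0.085,0.085],"slide":[[-0.04,-0.04,0],[-0.054,-0.075,0],[-0.054,-0.09,0],[-0.054,-0.09,0],[-0.054,-0.09,0],[-0.054,-0.09,0],[-0.054,-0.09,0],[-0.054,-0.09,0],[-0.054,-0.09,0],[-0.054,-0.09,0]],"angular":[[0,0,0],[0,0,0],[0,0,0],[0,0,0],[0,0,0],[0,0,0],[0,0,0],[0,0,0],[0,0,0],[0,0,0]]}'
python3 - <<'E'
from h import *
s=manip.observe();d=viewer.get_image("wrist");cv2.imwrite("pics/w1.png",d["image"][:,:,::-1]);print(s["time_s"],s["tcp_pos"])
for q,z in dict(slot_mid=.092,key_top=.075,standard=.006,stand=0,photometer=0,blank=.006,vial=0,timer=0).items():
    for r in viewer.place_of(q,"wrist")[:3]: print(q,round(r["confidence"],2),np.round(r["xy"]),np.round(watz(d,s,r["xy"],z),4))
E
```

```text
time_s: 3.5
tcp_pos: [0.4284, -0.0588, 0.2608]
tcp_rot: [[-0.974, 0.228, 0.002], [0.228, 0.974, -0.0], [-0.002, 0.0, -1.0]]
contact_force: [0.6, 0.5, 0.6]
width: 0.0849
finger_force: 0.0
time_s: 4.75
tcp_pos: [0.46, -0.1566, 0.2603]
tcp_rot: [[-0.974, 0.228, 0.0], [0.228, 0.974, 0.0], [-0.0, 0.0, -1.0]]
contact_force: [-0.3, -0.1, 0.9]
width: 0.0855
finger_force: 0.0
4.75 [ 0.46003309 -0.15656278  0.26027134]
slot_mid 0.9 [363. 244.] [ 0.5444 -0.1245  0.092 ]
key_top 0.54 [322. 145.] [ 0.4286 -0.1453  0.075 ]
standard 0.93 [169. 162.] [ 0.4064 -0.361   0.006 ]
standard 0.92 [ 66. 236.] [ 0.4712 -0.6393  0.006 ]
stand 0.86 [178. 188.] [ 0.4478 -0.3625  0.    ]
stand 0.34 [355. 191.] [ 0.5105 -0.1172  0.    ]
photometer 0.8 [355. 191.] [ 0.5104 -0.1176  0.    ]
blank 0.66 [175. 212.] [ 0.4796 -0.3791  0.006 ]
vial 0.71 [149. 254.] [ 0.5391 -0.4616  0.    ]
timer 0.71 [205. 277.] [ 0.5966 -0.3755  0.    ]
timer 0.53 [175. 213.] [ 0.4818 -0.3819  0.    ]
```

View pics/w1.png

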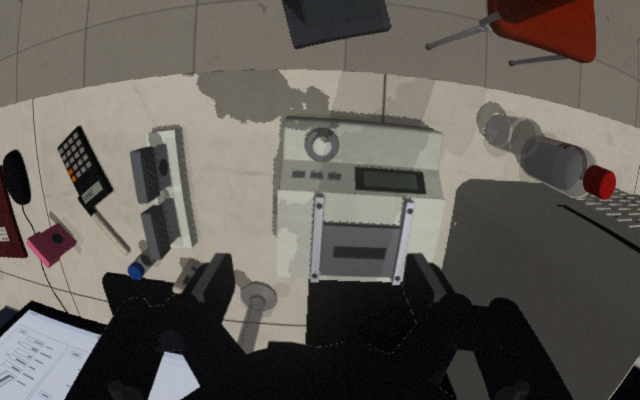

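The picture shows the photometer with its slot at about (359,253), the key at (322,145) and rails at columns 318 and 404. The stand is at left, with the windowed plate at (155,170) nearer the robot. Now for the slot and yaw.

Run:
```python
from h import *
s=manip.observe();d=viewer.get_image("wrist");g=cv2.cvtColor(d["image"],cv2.COLOR_RGB2GRAY)
sub=g[238:268,325:395];print("levels",np.percentile(sub,[2,10,30,60,90]))
m=(g<(np.percentile(sub,2)+np.percentile(sub,60))/2).astype(np.uint8);m[:238]=0;m[268:]=0;m[:,:325]=0;m[:,395:]=0
n,l,st,c=cv2.connectedComponentsWithStats(m);i=1+np.argmax(st[1:,4]);print(st[i],c[i])
ys,xs=np.nonzero(l==i);W=np.array([watz(d,s,(x,y),.092)[:2] for x,y in zip(xs,ys)]).astype(np.float32)
(cc,sz,a)=cv2.minAreaRect(W*1000);print("slot rect mm",cc,sz,a,"centroid",W.mean(0))
for A,B in (((319,198),(315,282)),((410,200),(398,282))):
    p,q=[watz(d,s,u,.095) for u in (A,B)];print("rail",p[:2],q[:2],np.degrees(np.arctan2(*(q-p)[1::-1])))
print("key centre .075",watz(d,s,(322,145),.075))
b=d["image"][:,:,::-1]
r=lambda i,w,h:cv2.resize(i,(w,h),interpolation=cv2.INTER_CUBIC)
cv2.imwrite("pics/c2.png",np.hstack([r(b[185:295,300:420],400,367),r(b[110:260,115:205],220,367)]))
for q in("slot_mid","standard"):
    t=viewer.trace(q,"wrist")
    for k in t[:2]:
        ys,xs=np.nonzero(k["pixels"]);print(q,k["confidence"],k["xy"],xs.min(),xs.max(),ys.min(),ys.max())
```

```text
levels [36. 39. 67. 83. 90.]
[333 246  53  14 584] [358.97260274 252.31506849]
slot rect mm (553.66552734375, -130.78265380859375) (59.49039840698242, 14.888849258422852) 72.97824096679688 centroid [ 0.55349416 -0.13105083]
rail [ 0.47889921 -0.16050642] [ 0.57884163 -0.1886422 ] -15.72296992902315
rail [ 0.50351698 -0.06532968] [ 0.60430514 -0.09180025] -14.715573993814607
key centre .075 [ 0.42812819 -0.14530902  0.075     ]
slot_mid 0.98 [358.8, 197.6] 277 445 116 284
standard 0.74 [152.0, 170.4] 131 170 145 202
standard 0.69 [49.3, 244.9] 27 75 224 267
```

View pics/c2.png

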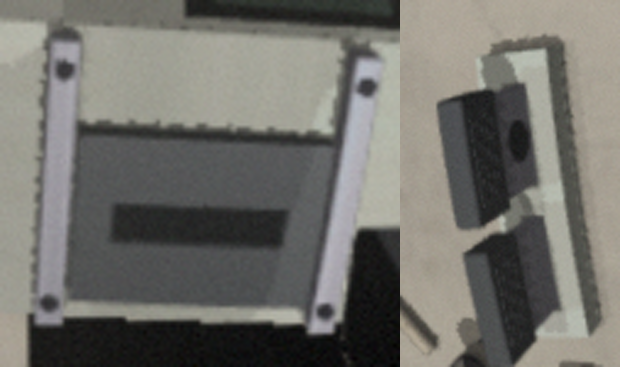

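The enlarged crop confirms it: the plate nearer the robot has the round window and the other is blank. The slot measures 59.5 × 14.9 mm at (0.5535, -0.131), close to the far end of its travel. Next I'll move over the standard.

Run:
```python
from h import *
go([.408,-.361,.17],166.2)
```

```text
slide [ 0.0041 -0.2109  0.0902] ang [ 0.0001 -0.      0.0111]
```

```bash
python3 -m inch '{"gripper":[0.085,0.085,0.085,0.085,0.085,0.085,0.085,0.085,0.085,0.085],"slide":[[0.001,-0.04,0],[0.002,-0.09,0.01],[0.003,-0.14,0.03],[0.004,-0.18,0.05],[0.004,-0.2,0.07],[0.004,-0.211,0.09],[0.004,-0.211,0.09],[0.004,-0.211,0.09],[0.004,-0.211,0.09],[0.004,-0.211,0.09]],"angular":[[0,0,0.011],[0,0,0.011],[0,0,0.011],[0,0,0.011],[0,0,0.011],[0,0,0.011],[0,0,0.011],[0,0,0.011],[0,0,0.011],[0,0,0.011]]}'
python3 - <<'E'
from h import *
s=manip.observe();d=viewer.get_image("wrist");cv2.imwrite("pics/w2.png",d["image"][:,:,::-1])
for q,z in dict(standard=.006,blank=.006,stand=0).items():
    for r in viewer.place_of(q,"wrist")[:2]: print(q,round(r["confidence"],2),np.round(r["xy"]),np.round(watz(d,s,r["xy"],z),4))
    for k in viewer.trace(q,"wrist")[:2]:
        ys,xs=np.nonzero(k["pixels"]);print("  trace",k["confidence"],k["xy"],xs.min(),xs.max(),ys.min(),ys.max())
E
```

```text
time_s: 6.6
tcp_pos: [0.4086, -0.361, 0.1712]
tcp_rot: [[-0.971, 0.238, 0.001], [0.238, 0.971, -0.001], [-0.001, -0.001, -1.0]]
contact_force: [0.2, 0.6, -0.8]
width: 0.0848
finger_force: 0.0
standard 0.8 [320. 177.] [ 0.4057 -0.3593  0.006 ]
standard 0.62 [128. 273.] [ 0.4691 -0.6403  0.006 ]
  trace 0.98 [318.1, 198.6] 307 330 154 243
  trace 0.75 [113.0, 290.1] 75 143 256 321
blank 0.85 [322. 246.] [ 0.4829 -0.3756  0.006 ]
  trace 0.32 [531.0, 224.2] 448 613 129 310
stand 0.95 [322. 213.] [ 0.4469 -0.3672  0.    ]
  trace 0.77 [331.7, 196.7] 292 344 133 289
```

View pics/w2.png

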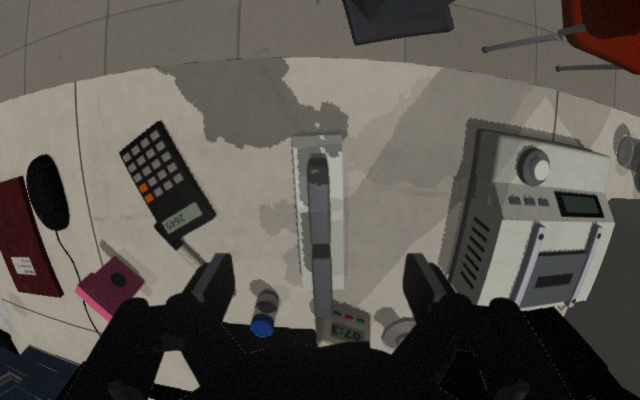

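The view is well aligned. The standard's head runs along column ~319, rows 165–243, with the blank behind it from row 258 and the fingers on either side.

Run:
```python
from h import *
s=manip.observe();d=viewer.get_image("wrist");k=viewer.trace("standard","wrist")[0]["pixels"]
R=np.array(s["tcp_rot"]);t=np.array(s["tcp_pos"])
for r in range(155,246,8):
    xs=np.nonzero(k[r])[0]
    if len(xs): print(r,xs.min(),xs.max(),[np.round(1000*(R.T@(watz(d,s,(x,r),.092)-t))[:2],1).tolist() for x in (xs.min()-.5,xs.max()+.5)])
print("far end tool mm",1000*(R.T@(watz(d,s,(319,243.5),.092)-t))[:2])
```

```text
far end tool mm [-29.45021831   0.24982687]
```

Run:
```python
from h import *
s=manip.observe();d=viewer.get_image("wrist");K=viewer.trace("standard","wrist")
R=np.array(s["tcp_rot"]);t=np.array(s["tcp_pos"])
for q in K:
    k=q["pixels"];print(q["xy"])
    if abs(q["xy"][0]-319)>15: continue
    for r in range(155,250,8):
        xs=np.nonzero(k[r])[0]
        if len(xs): print(r,xs.min(),xs.max(),[np.round(1000*(R.T@(watz(d,s,(x,r),.092)-t))[:2],1).tolist() for x in (xs.min()-.5,xs.max()+.5)])
go(t+R@[.0025,.0005,0]+[0,0,.064-t[2]],166.2)
```

```text
[318.7, 197.2]
155 314 323 [[41.1, -3.8], [41.1, 3.5]]
163 308 326 [[35.2, -8.2], [35.2, 5.7]]
171 307 328 [[29.2, -8.9], [29.2, 7.2]]
179 307 329 [[23.2, -9.0], [23.2, 8.0]]
187 308 329 [[17.1, -8.3], [17.1, 8.0]]
195 308 329 [[10.8, -8.4], [10.8, 8.1]]
203 308 330 [[4.5, -8.5], [4.5, 8.9]]
211 309 331 [[-1.9, -7.8], [-1.9, 9.8]]
219 309 330 [[-8.5, -7.8], [-8.5, 9.1]]
227 309 330 [[-15.1, -7.9], [-15.2, 9.2]]
235 310 330 [[-22.0, -7.2], [-22.0, 9.3]]
243 311 329 [[-29.0, -6.5], [-29.0, 8.6]]
[108.4, 290.5]
slide [0.0025 0.0005 0.1062] ang [ 0.0001 -0.      0.    ]
```

```bash
python3 -m inch '{"gripper":[0.085,0.085,0.085,0.085,0.085,0.085,0.085,0.085,0.06,0.035],"slide":[[0.0025,0.0004,0.02],[0.0025,0.0004,0.045],[0.0025,0.0004,0.07],[0.0025,0.0004,0.09],[0.0025,0.0004,0.102],[0.0025,0.0004,0.106],[0.0025,0.0004,0.106],[0.0025,0.0004,0.106],[0.0025,0.0004,0.106],[0.0025,0.0004,0.106]],"angular":[[0,0,-0.025],[0,0,-0.025],[0,0,-0.025],[0,0,-0.025],[0,0,-0.025],[0,0,-0.025],[0,0,-0.025],[0,0,-0.025],[0,0,-0.025],[0,0,-0.025]]}' && python3 -m inch '{"gripper":[0.025,0.015,0.005,0.005,0.005,0.005,0.005,0.005,0.005,0.005],"slide":[[0,0,0],[0,0,0],[0,0,0],[0,0,0],[0,0,0],[0,0,0],[0,0,0],[0,0,0],[0,0,0],[0,0,0]],"angular":[[0,0,0],[0,0,0],[0,0,0],[0,0,0],[0,0,0],[0,0,0],[0,0,0],[0,0,0],[0,0,0],[0,0,0]]}'
```

```text
time_s: 8.4
tcp_pos: [0.4059, -0.3603, 0.0647]
tcp_rot: [[-0.977, 0.214, 0.001], [0.214, 0.977, -0.0], [-0.001, -0.0, -1.0]]
contact_force: [-0.6, 1.0, -0.7]
width: 0.0515
finger_force: 0.0
time_s: 9.65
tcp_pos: [0.4059, -0.3603, 0.0645]
tcp_rot: [[-0.977, 0.214, 0.0], [0.214, 0.977, -0.0], [-0.0, -0.0, -1.0]]
contact_force: [0.0, -0.1, 4.8]
width: 0.0148
finger_force: 59.2
```

The grip is good (15 mm, 59 N). I'll lift, then carry and turn to a viewing pose beside the slot.

```bash
python3 -m inch '{"gripper":[0.005,0.005,0.005,0.005,0.005,0.005,0.005,0.005,0.005,0.005],"slide":[[0,0,-0.004],[0,0,-0.01],[0,0,-0.02],[0,0,-0.035],[0,0,-0.055],[0,0,-0.075],[0,0,-0.095],[0,0,-0.112],[0,0,-0.12],[0,0,-0.12]],"angular":[[0,0,0],[0,0,0],[0,0,0],[0,0,0],[0,0,0],[0,0,0],[0,0,0],[0,0,0],[0,0,0],[0,0,0]]}'
python3 - <<'E'
from h import *
go([.5005,-.116,.18],74.2)
E
```

```text
time_s: 10.9
tcp_pos: [0.406, -0.3604, 0.1851]
tcp_rot: [[-0.977, 0.214, 0.001], [0.214, 0.977, -0.001], [-0.001, -0.001, -1.0]]
contact_force: [-0.4, -0.5, -1.5]
width: 0.015
finger_force: 58.6
slide [-0.0399  0.259   0.005 ] ang [4.0000e-04 1.7000e-03 1.6308e+00]
```

```bash
python3 -m inch '{"gripper":[0.005,0.005,0.005,0.005,0.005,0.005,0.005,0.005,0.005,0.005],"slide":[[-0.003,0.02,0],[-0.008,0.05,0],[-0.013,0.085,0],[-0.018,0.12,0],[-0.023,0.15,0],[-0.028,0.18,0],[-0.033,0.21,0.001],[-0.037,0.24,0.003],[-0.04,0.259,0.005],[-0.04,0.259,0.005]],"angular":[[0,0,0.165],[0,0,0.33],[0,0,0.495],[0,0,0.66],[0,0,0.825],[0,0,0.99],[0,0,1.155],[0,0,1.32],[0,0,1.485],[0,0,1.631]]}'; python3 -m inch '{"gripper":[0.005,0.005,0.005,0.005,0.005,0.005,0.005,0.005,0.005,0.005],"slide":[[0,0,0],[0,0,0],[0,0,0],[0,0,0],[0,0,0],[0,0,0],[0,0,0],[0,0,0],[0,0,0],[0,0,0]],"angular":[[0,0,0],[0,0,0],[0,0,0],[0,0,0],[0,0,0],[0,0,0],[0,0,0],[0,0,0],[0,0,0],[0,0,0]]}'
python3 - <<'E'
from h import *
s=manip.observe();d=viewer.get_image("wrist");cv2.imwrite("pics/w3.png",d["image"][:,:,::-1]);print(s["time_s"])
E
```

```text
time_s: 12.15
tcp_pos: [0.4999, -0.1141, 0.1782]
tcp_rot: [[0.275, 0.961, -0.002], [0.961, -0.275, 0.001], [0.001, -0.002, -1.0]]
contact_force: [-0.2, -0.5, -0.5]
width: 0.0151
finger_force: 58.6
time_s: 13.4
tcp_pos: [0.5003, -0.1157, 0.1793]
tcp_rot: [[0.272, 0.962, 0.0], [0.962, -0.272, 0.0], [0.0, 0.0, -1.0]]
contact_force: [-0.6, 0.2, 0.4]
width: 0.0148
finger_force: 58.6
13.4
```

View pics/w3.png

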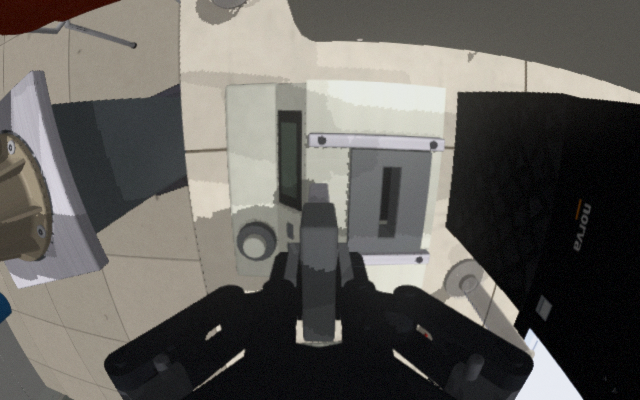

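The slot shows at columns ~380–400, rows 167–237. The held standard is at column ~320, its near head edge at row ~203, and the key is at (255,243).

Run:
```python
from h import *
s=manip.observe();d=viewer.get_image("wrist");g=cv2.cvtColor(d["image"],cv2.COLOR_RGB2GRAY)
R=np.array(s["tcp_rot"]);t=np.array(s["tcp_pos"]);T=lambda u,z:1000*(R.T@(watz(d,s,u,z)-t))
print("slot row profile",g[200,365:415].tolist());print("slot col",g[155:245:2,390].tolist())
sub=g[158:246,366:412];th=(np.percentile(sub,3)+np.median(sub))/2
m=np.zeros_like(g);m[158:246,366:412]=sub<th;n,l,st,c=cv2.connectedComponentsWithStats(m);i=1+np.argmax(st[1:,4]);print(st[i],th)
ys,xs=np.nonzero(l==i);W=np.array([T((x,y),.092)[:2] for x,y in zip(xs,ys)],np.float32);print("slot in tool mm",cv2.minAreaRect(W),W.mean(0))
for r in (170,185,200,215,230): 
    q=xs[ys==r]; print(r,q.min(),q.max(),T((q.min()-.5,r),.092)[:2].round(1),T((q.max()+.5,r),.092)[:2].round(1))
print("head col",g[180:215,320].tolist(), "blade row",g[193,300:340].tolist())
zt=t[2]+.0275
for u in ((320,203),(303,230),(337,230)): print(u,T(u,zt)[:2].round(1))
print("rails",[T(u,.095)[:2].round(1) for u in ((310,140),(442,145),(428,259),(368,259))])
print("key",[(np.round(r["xy"]),r["confidence"],watz(d,s,r["xy"],.075).round(4)) for r in viewer.place_of("key_top","wrist")[:2]],watz(d,s,(255,244),.075))
```

```text
slot row profile [107, 107, 112, 108, 109, 107, 107, 109, 106, 111, 110, 108, 109, 109, 105, 84, 55, 37, 38, 33, 36, 33, 33, 36, 47, 51, 53, 50, 53, 51, 51, 52, 63, 79, 99, 107, 108, 105, 109, 109, 107, 107, 108, 107, 105, 103, 110, 103, 102, 103]
slot col [118, 117, 119, 116, 113, 113, 61, 44, 41, 42, 44, 42, 47, 43, 45, 47, 45, 47, 50, 51, 50, 51, 50, 51, 50, 49, 51, 52, 48, 52, 52, 52, 51, 49, 47, 51, 48, 57, 51, 56, 58, 80, 106, 118, 115]
[ 378  167   23   70 1147] 70.5
slot in tool mm ((0.4936676025390625, 55.49943923950195), (58.30438232421875, 14.281659126281738), 1.0628454685211182) [ 1.8535933 55.54992  ]
170 383 400 [27.2 48.6] [27.4 63.1]
185 382 399 [15.2 48.5] [15.3 63.1]
200 381 397 [ 2.8 48.4] [ 2.8 62.4]
215 380 396 [-9.9 48.4] [-10.   62.7]
230 379 394 [-23.1  48.5] [-23.3  62.1]
head col [183, 185, 181, 127, 100, 99, 101, 100, 100, 101, 98, 103, 98, 98, 95, 99, 97, 98, 96, 87, 84, 87, 75, 56, 58, 59, 54, 57, 58, 58, 58, 57, 56, 56, 57] blade row [42, 64, 95, 97, 98, 102, 100, 104, 100, 91, 98, 97, 99, 100, 101, 99, 102, 98, 98, 100, 98, 97, 99, 97, 96, 99, 97, 108, 151, 194, 200, 201, 198, 199, 199, 199, 200, 201, 199, 201]
(320, 203) [39.  -0.1]
(303, 230) [27.4 -7. ]
(337, 230) [27.4  6.8]
rails [array([50.2, -7.1]), array([48.8, 95.3]), array([-50.5,  94.9]), array([-48.5,  40.9])]
key [(array([255., 247.]), 0.63, array([ 0.4316, -0.1452,  0.075 ]))] [ 0.43231549 -0.14269682  0.075     ]
```

Run:
```python
from h import *
s=manip.observe();d=viewer.get_image("wrist");g=cv2.cvtColor(d["image"],cv2.COLOR_RGB2GRAY)
R=np.array(s["tcp_rot"]);t=np.array(s["tcp_pos"]);T=lambda u,z:1000*(R.T@(watz(d,s,u,z)-t))
print("col",g[200:260:2,320].tolist())
print("shoulder end (32)",T((320,202.5),t[2]-.0065)[:2],"blade bottom end (28)",T((320,183),t[2]-.0585)[:2])
for r in (186,190): print("blade row",r,g[r,295:345].tolist())
print("head row 215",g[215,295:345].tolist())
for c in (301,327.5): print(T((c,186),t[2]-.0585)[:2])
```

```text
col [88, 71, 58, 59, 56, 55, 57, 57, 57, 58, 58, 56, 55, 62, 79, 87, 93, 93, 89, 92, 87, 86, 91, 88, 89, 89, 87, 89, 86, 87]
shoulder end (32) [27.85135859  0.02875332] blade bottom end (28) [24.26957382  0.23381585]
blade row 186 [51, 46, 42, 39, 38, 42, 62, 95, 98, 99, 102, 101, 107, 103, 100, 96, 98, 97, 95, 97, 100, 98, 101, 98, 99, 101, 99, 99, 99, 100, 101, 108, 135, 168, 196, 198, 198, 201, 202, 199, 202, 200, 202, 199, 202, 201, 202, 202, 199, 201]
blade row 190 [54, 49, 35, 38, 35, 43, 64, 95, 99, 99, 101, 105, 106, 102, 95, 97, 95, 100, 99, 98, 99, 102, 100, 103, 95, 102, 100, 97, 102, 99, 102, 103, 112, 157, 195, 200, 199, 198, 198, 199, 198, 200, 200, 201, 200, 199, 199, 199, 201, 202]
head row 215 [125, 126, 127, 125, 119, 106, 84, 57, 53, 53, 56, 59, 57, 56, 58, 57, 58, 59, 57, 56, 57, 53, 58, 57, 58, 54, 57, 56, 56, 59, 60, 60, 60, 58, 60, 57, 62, 59, 63, 63, 100, 175, 189, 192, 193, 195, 191, 191, 192, 192]
[ 22.17629507 -12.61329028]
[22.17542367  5.30574921]
```

The held standard sits about 3.7 mm toward tool -x in the grip: its head and blade ends read 27.9, 24.3 and 28.6 mm, against 32, 28 and 32 nominal. Relative to the standard, the slot is at tool (+4.0, +56.0) mm with a turn of +0.012 rad. I'll move over it and come down to just above the plate.

```bash
python3 -m inch '{"gripper":[0.005,0.005,0.005,0.005,0.005,0.005,0.005,0.005,0.005,0.005],"slide":[[0.002,0.02,0],[0.004,0.04,0],[0.004,0.053,0],[0.004,0.056,0.006],[0.004,0.056,0.014],[0.004,0.056,0.02],[0.004,0.056,0.022],[0.004,0.056,0.022],[0.004,0.056,0.022],[0.004,0.056,0.022]],"angular":[[0,0,0.012],[0,0,0.012],[0,0,0.012],[0,0,0.012],[0,0,0.012],[0,0,0.012],[0,0,0.012],[0,0,0.012],[0,0,0.012],[0,0,0.012]]}'
python3 - <<'E'
from h import *
s=manip.observe();d=viewer.get_image("wrist");b=d["image"][:,:,::-1];print(s["time_s"])
cv2.imwrite("pics/w4.png",cv2.resize(b[120:270,230:430],(800,600),interpolation=cv2.INTER_CUBIC))
E
```

```text
time_s: 14.85
tcp_pos: [0.5554, -0.1272, 0.1576]
tcp_rot: [[0.284, 0.959, 0.001], [0.959, -0.284, -0.0], [0.0, 0.001, -1.0]]
contact_force: [-0.0, 0.2, -0.9]
width: 0.0146
finger_force: 58.7
14.85
```

View pics/w4.png

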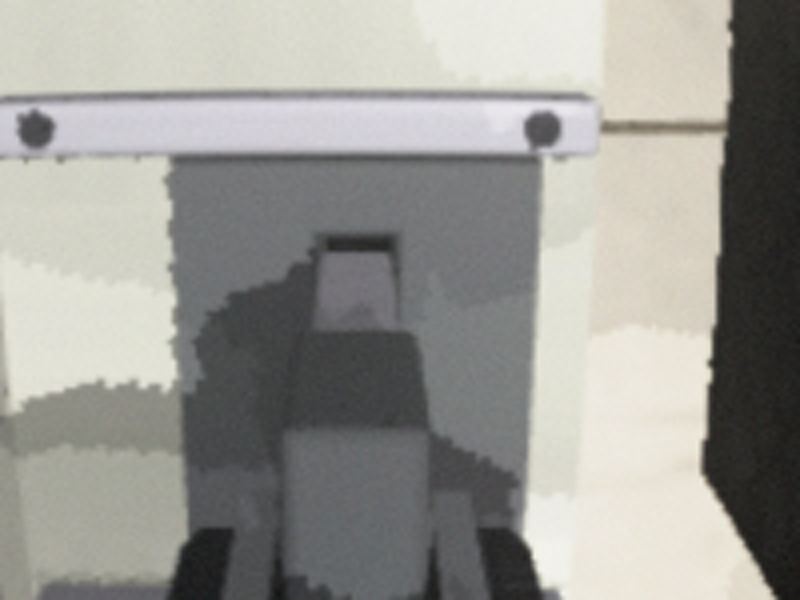

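The blade's lower edge (crop 318–393, row 250) lies within the slot (crop 314–400, end at row ~237), nearly centred. A quick numeric check, then the feel.

Run:
```python
from h import *
s=manip.observe();d=viewer.get_image("wrist");g=cv2.cvtColor(d["image"],cv2.COLOR_RGB2GRAY)
R=np.array(s["tcp_rot"]);t=np.array(s["tcp_pos"]);T=lambda u,z:(1000*(R.T@(watz(d,s,u,z)-t))[:2]).round(2)
print("col319",list(zip(range(172,192),g[172:192,319].tolist())))
for r in (180,185): print(r,list(zip(range(305,335),g[r,305:335].tolist())))
for r in (178,179,180): print("slot end z.092",r,T((319,r),.092))
for r in (182,183): print("blade end z.099",r,T((319,r),t[2]-.0585))
for c in (309.5,328.5): print(c,T((c,183),t[2]-.0585))
for c in (308.5,329.5): print(c,T((c,180),.092))
```

```text
col319 [(172, 118), (173, 119), (174, 115), (175, 116), (176, 117), (177, 108), (178, 87), (179, 63), (180, 40), (181, 43), (182, 52), (183, 103), (184, 112), (185, 118), (186, 116), (187, 112), (188, 112), (189, 117), (190, 118), (191, 119)]
180 [(305, 118), (306, 115), (307, 108), (308, 98), (309, 82), (310, 80), (311, 64), (312, 48), (313, 46), (314, 50), (315, 46), (316, 46), (317, 47), (318, 45), (319, 40), (320, 48), (321, 42), (322, 45), (323, 43), (324, 48), (325, 49), (326, 49), (327, 56), (328, 70), (329, 83), (330, 103), (331, 116), (332, 119), (333, 118), (334, 120)]
185 [(305, 94), (306, 95), (307, 93), (308, 70), (309, 76), (310, 94), (311, 110), (312, 114), (313, 112), (314, 115), (315, 114), (316, 115), (317, 112), (318, 113), (319, 118), (320, 121), (321, 114), (322, 115), (323, 115), (324, 115), (325, 118), (326, 117), (327, 100), (328, 78), (329, 83), (330, 101), (331, 113), (332, 118), (333, 118), (334, 120)]
slot end z.092 178 [25.98 -0.43]
slot end z.092 179 [25.26 -0.43]
slot end z.092 180 [24.54 -0.43]
blade end z.099 182 [24.96 -0.44]
blade end z.099 183 [24.26 -0.44]
309.5 [24.26 -6.84]
328.5 [24.26  5.97]
308.5 [24.55 -7.74]
329.5 [24.55  6.87]
```

```bash
python3 -m inch '{"gripper":[0.005,0.005,0.005,0.005,0.005,0.005,0.005,0.005,0.005,0.005],"slide":[[-0.0008,0,0.001],[-0.0008,0,0.003],[-0.0008,0,0.005],[-0.0008,0,0.006],[-0.0008,0,0.007],[-0.0008,0,0.0075],[-0.0008,0,0.008],[-0.0008,0,0.0085],[-0.0008,0,0.009],[-0.0008,0,0.009]],"angular":[[0,0,0],[0,0,0],[0,0,0],[0,0,0],[0,0,0],[0,0,0],[0,0,0],[0,0,0],[0,0,0],[0,0,0]]}'
```

```text
time_s: 16.2
tcp_pos: [0.555, -0.1279, 0.1482]
tcp_rot: [[0.284, 0.959, -0.0], [0.959, -0.284, 0.0], [0.0, -0.0, -1.0]]
contact_force: [0.7, 0.1, -0.5]
width: 0.0149
finger_force: 58.7
```

There is no force 2 mm below the plate top, so the blade is entering. I'll continue gently.

```bash
python3 -m inch '{"gripper":[0.005,0.005,0.005,0.005,0.005,0.005,0.005,0.005,0.005,0.005],"slide":[[0,0,0.001],[0,0,0.002],[0,0,0.003],[0,0,0.004],[0,0,0.005],[0,0,0.006],[0,0,0.007],[0,0,0.008],[0,0,0.008],[0,0,0.008]],"angular":[[0,0,0],[0,0,0],[0,0,0],[0,0,0],[0,0,0],[0,0,0],[0,0,0],[0,0,0],[0,0,0],[0,0,0]]}'
```

```text
time_s: 17.45
tcp_pos: [0.555, -0.1279, 0.1403]
tcp_rot: [[0.284, 0.959, 0.0], [0.959, -0.284, 0.0], [0.0, 0.0, -1.0]]
contact_force: [0.3, 0.8, -1.1]
width: 0.0151
finger_force: 58.7
```

```bash
python3 -m inch '{"gripper":[0.005,0.005,0.005,0.005,0.005,0.005,0.005,0.005,0.005,0.005],"slide":[[0,0,0.002],[0,0,0.004],[0,0,0.006],[0,0,0.008],[0,0,0.01],[0,0,0.012],[0,0,0.014],[0,0,0.016],[0,0,0.016],[0,0,0.016]],"angular":[[0,0,0],[0,0,0],[0,0,0],[0,0,0],[0,0,0],[0,0,0],[0,0,0],[0,0,0],[0,0,0],[0,0,0]]}' && python3 -m inch '{"gripper":[0.005,0.005,0.005,0.005,0.005,0.005,0.005,0.005,0.005,0.005],"slide":[[0,0,0.001],[0,0,0.002],[0,0,0.003],[0,0,0.004],[0,0,0.005],[0,0,0.006],[0,0,0.007],[0,0,0.008],[0,0,0.008],[0,0,0.008]],"angular":[[0,0,0],[0,0,0],[0,0,0],[0,0,0],[0,0,0],[0,0,0],[0,0,0],[0,0,0],[0,0,0],[0,0,0]]}'
```

```text
time_s: 18.7
tcp_pos: [0.555, -0.1279, 0.1243]
tcp_rot: [[0.284, 0.959, 0.0], [0.959, -0.284, 0.0], [0.0, 0.0, -1.0]]
contact_force: [-0.4, -0.8, -0.4]
width: 0.0151
finger_force: 58.7
time_s: 19.95
tcp_pos: [0.5551, -0.128, 0.1164]
tcp_rot: [[0.284, 0.959, 0.0], [0.959, -0.284, -0.0], [0.0, 0.0, -1.0]]
contact_force: [0.6, 0.3, 3.9]
width: 0.0153
finger_force: 59.4
```

```bash
python3 -m inch '{"gripper":[0.005,0.005,0.005,0.005,0.005,0.005,0.005,0.005,0.005,0.005],"slide":[[0,0,0.002],[0,0,0.004],[0,0,0.006],[0,0,0.008],[0,0,0.01],[0,0,0.012],[0,0,0.013],[0,0,0.014],[0,0,0.015],[0,0,0.015]],"angular":[[0,0,0],[0,0,0],[0,0,0],[0,0,0],[0,0,0],[0,0,0],[0,0,0],[0,0,0],[0,0,0],[0,0,0]]}'
```

```text
time_s: 21.2
tcp_pos: [0.5547, -0.1277, 0.101]
tcp_rot: [[0.284, 0.959, -0.001], [0.959, -0.284, 0.0], [0.0, -0.001, -1.0]]
contact_force: [-1.6, 0.3, -0.5]
width: 0.0149
finger_force: 58.6
```

Now the last millimetres, in small steps.

```bash
python3 -m inch '{"gripper":[0.005,0.005,0.005,0.005,0.005,0.005,0.005,0.005,0.005,0.005],"slide":[[0,0,0.0003],[0,0,0.0006],[0,0,0.0009],[0,0,0.0012],[0,0,0.0015],[0,0,0.0018],[0,0,0.002],[0,0,0.002],[0,0,0.002],[0,0,0.002]],"angular":[[0,0,0],[0,0,0],[0,0,0],[0,0,0],[0,0,0],[0,0,0],[0,0,0],[0,0,0],[0,0,0],[0,0,0]]}'
```

```text
time_s: 22.45
tcp_pos: [0.555, -0.1279, 0.0992]
tcp_rot: [[0.284, 0.959, -0.0], [0.959, -0.284, 0.0], [0.0, -0.0, -1.0]]
contact_force: [-1.5, 0.3, -0.6]
width: 0.0152
finger_force: 58.7
```

```bash
python3 -m inch '{"gripper":[0.005,0.005,0.005,0.005,0.005,0.005,0.005,0.005,0.005,0.005],"slide":[[0,0,0.0002],[0,0,0.0004],[0,0,0.0006],[0,0,0.0008],[0,0,0.001],[0,0,0.001],[0,0,0.001],[0,0,0.001],[0,0,0.001],[0,0,0.001]],"angular":[[0,0,0],[0,0,0],[0,0,0],[0,0,0],[0,0,0],[0,0,0],[0,0,0],[0,0,0],[0,0,0],[0,0,0]]}'
```

```text
time_s: 23.7
tcp_pos: [0.555, -0.1279, 0.0984]
tcp_rot: [[0.284, 0.959, 0.0], [0.959, -0.284, 0.0], [0.0, 0.0, -1.0]]
contact_force: [-2.3, 0.2, 3.4]
width: 0.0151
finger_force: 59.2
```

```bash
python3 -m inch '{"gripper":[0.005,0.005,0.005,0.005,0.005,0.005,0.005,0.005,0.005,0.005],"slide":[[0,0,0.0001],[0,0,0.0002],[0,0,0.0003],[0,0,0.0004],[0,0,0.0005],[0,0,0.0005],[0,0,0.0005],[0,0,0.0005],[0,0,0.0005],[0,0,0.0005]],"angular":[[0,0,0],[0,0,0],[0,0,0],[0,0,0],[0,0,0],[0,0,0],[0,0,0],[0,0,0],[0,0,0],[0,0,0]]}'
```

```text
time_s: 24.95
tcp_pos: [0.5551, -0.1279, 0.0984]
tcp_rot: [[0.284, 0.959, 0.0], [0.959, -0.284, -0.0], [0.0, 0.0, -1.0]]
contact_force: [-4.7, 1.1, 6.2]
width: 0.0149
finger_force: 59.8
```

The height no longer changes and force is rising, so it is seated. I'll release and lift.

```bash
python3 -m inch '{"gripper":[0.02,0.03,0.045,0.06,0.06,0.06,0.06,0.06,0.06,0.06],"slide":[[0,0,0],[0,0,0],[0,0,0],[0,0,0],[0,0,0],[0,0,0],[0,0,0],[0,0,-0.002],[0,0,-0.006],[0,0,-0.012]],"angular":[[0,0,0],[0,0,0],[0,0,0],[0,0,0],[0,0,0],[0,0,0],[0,0,0],[0,0,0],[0,0,0],[0,0,0]]}' && python3 -m inch '{"gripper":[0.06,0.06,0.06,0.06,0.06,0.06,0.06,0.06,0.06,0.06],"slide":[[0,0,-0.015],[0,0,-0.03],[0,0,-0.05],[0,0,-0.07],[0,0,-0.08],[0,0,-0.08],[0,0,-0.08],[0,0,-0.08],[0,0,-0.08],[0,0,-0.08]],"angular":[[0,0,0],[0,0,0],[0,0,0],[0,0,0],[0,0,0],[0,0,0],[0,0,0],[0,0,0],[0,0,0],[0,0,0]]}'
python3 - <<'E'
from h import *
s=manip.observe();d=viewer.get_image("wrist");b=d["image"][:,:,::-1];print(s["time_s"],s["tcp_pos"])
e=viewer.get_image("side")["image"][:,:,::-1];f=viewer.get_image("scene")["image"][:,:,::-1]
r=lambda i:cv2.resize(i,(390,290),interpolation=cv2.INTER_CUBIC)
cv2.imwrite("pics/w5.png",np.vstack([np.hstack([r(b[90:390,120:520]),r(e[155:235,280:380])]),np.hstack([r(f[155:240,240:340]),r(b[200:300,270:390])])]))
for c,dd in(("wrist",d),):
  print("key",[(np.round(r["xy"]),r["confidence"],watz(d,s,r["xy"],.075).round(4)) for r in viewer.place_of("key_top","wrist")[:2]])
  print("std",[(np.round(r["xy"]),r["confidence"],watz(d,s,r["xy"],.040).round(4)) for r in viewer.place_of("standard","wrist")[:3]])
E
```

```text
time_s: 26.2
tcp_pos: [0.555, -0.1279, 0.1101]
tcp_rot: [[0.284, 0.959, -0.0], [0.959, -0.284, 0.0], [0.0, -0.0, -1.0]]
contact_force: [-0.0, -0.8, 0.6]
width: 0.0599
finger_force: 0.0
time_s: 27.45
tcp_pos: [0.5549, -0.1278, 0.1895]
tcp_rot: [[0.284, 0.959, -0.0], [0.959, -0.284, 0.0], [0.0, -0.001, -1.0]]
contact_force: [0.5, 0.6, -0.2]
width: 0.0602
finger_force: 0.0
27.45 [ 0.5548671  -0.12783414  0.18946018]
key [(array([318., 186.]), 0.7, array([ 0.556 , -0.1209,  0.075 ])), (array([203., 243.]), 0.67, array([ 0.4327, -0.1436,  0.075 ]))]
std [(array([317., 185.]), 0.78, array([ 0.5516, -0.1291,  0.04  ])), (array([305., 204.]), 0.21, array([ 0.5348, -0.1447,  0.04  ]))]
```

View pics/w5.png

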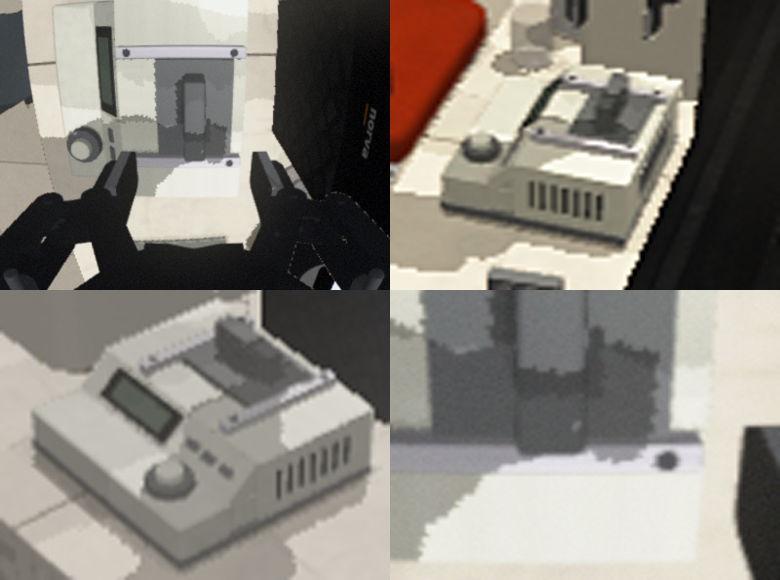

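The standard is seated: its head lies flat on the slot plate, and the blank and surroundings look undisturbed. Key estimates agree near (0.432, -0.145). I'll close the fingers and hover over it.

Run:
```python
from h import *
go([.432,-.145,.115],74.2)
```

```text
slide [-0.0513 -0.1131  0.0748] ang [ 0.     -0.0001 -0.0123]
```

```bash
python3 -m inch '{"gripper":[0.05,0.03,0.01,0,0,0,0,0,0,0],"slide":[[-0.015,-0.035,0],[-0.03,-0.07,0],[-0.045,-0.1,0],[-0.051,-0.113,0.01],[-0.051,-0.113,0.03],[-0.051,-0.113,0.05],[-0.051,-0.113,0.065],[-0.051,-0.113,0.075],[-0.051,-0.113,0.075],[-0.051,-0.113,0.075]],"angular":[[0,0,-0.012],[0,0,-0.012],[0,0,-0.012],[0,0,-0.012],[0,0,-0.012],[0,0,-0.012],[0,0,-0.012],[0,0,-0.012],[0,0,-0.012],[0,0,-0.012]]}'
python3 - <<'E'
from h import *
s=manip.observe();d=viewer.get_image("wrist");b=d["image"][:,:,::-1];t=np.array(s["tcp_pos"]);R=np.array(s["tcp_rot"])
cv2.imwrite("pics/w6.png",cv2.resize(b[130:330,220:420],(600,600),interpolation=cv2.INTER_CUBIC))
for r in viewer.place_of("key_top","wrist")[:2]:
    p=watz(d,s,r["xy"],.075);print(np.round(r["xy"]),r["confidence"],p.round(4),"tool mm",(1000*R.T@(p-t)).round(1))
for u in ((320,190),(320,200),(320,210),(310,200),(330,200)): print(u,(1000*R.T@(watz(d,s,u,.075)-t)).round(1))
E
```

```text
time_s: 28.95
tcp_pos: [0.4326, -0.1449, 0.1153]
tcp_rot: [[0.272, 0.962, 0.001], [0.962, -0.272, -0.0], [-0.0, 0.001, -1.0]]
contact_force: [1.0, 0.5, -0.3]
width: 0.0002
finger_force: 0.0
[316. 229.] 0.58 [ 0.4301 -0.1461  0.075 ] tool mm [-1.8 -2.1 40.3]
(320, 190) [24.7  0.2 40.3]
(320, 200) [18.2  0.2 40.3]
(320, 210) [11.5  0.2 40.3]
(310, 200) [18.2 -6.1 40.3]
(330, 200) [18.2  6.4 40.3]
```

View pics/w6.png

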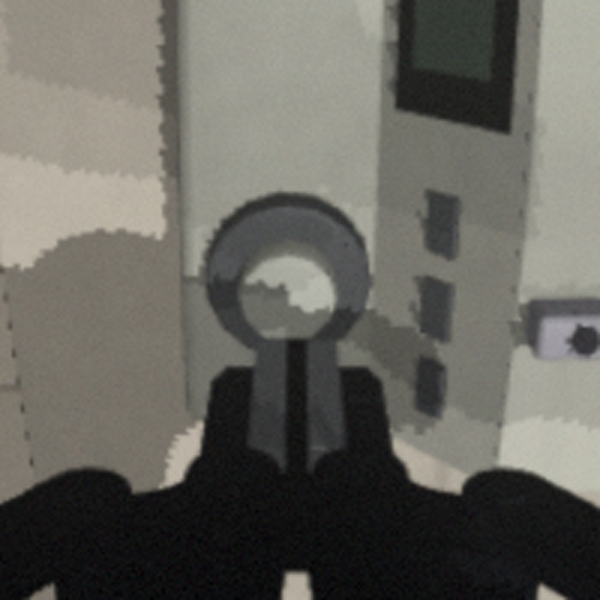

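The key (crop 240–337, centre ≈ pixel 316,228) is offset by tool (-1, -2) mm. I'll correct and press down gradually.

```bash
python3 -m inch '{"gripper":[0,0,0,0,0,0,0,0,0,0],"slide":[[-0.001,-0.002,0.005],[-0.001,-0.002,0.015],[-0.001,-0.002,0.025],[-0.001,-0.002,0.033],[-0.001,-0.002,0.038],[-0.001,-0.002,0.04],[-0.001,-0.002,0.0415],[-0.001,-0.002,0.043],[-0.001,-0.002,0.043],[-0.001,-0.002,0.043]],"angular":[[0,0,0],[0,0,0],[0,0,0],[0,0,0],[0,0,0],[0,0,0],[0,0,0],[0,0,0],[0,0,0],[0,0,0]]}' && python3 -m inch '{"gripper":[0,0,0,0,0,0,0,0,0,0],"slide":[[0,0,0.0005],[0,0,0.001],[0,0,0.0015],[0,0,0.002],[0,0,0.002],[0,0,0.002],[0,0,0.002],[0,0,0.002],[0,0,0.002],[0,0,0.002]],"angular":[[0,0,0],[0,0,0],[0,0,0],[0,0,0],[0,0,0],[0,0,0],[0,0,0],[0,0,0],[0,0,0],[0,0,0]]}'
```

```text
time_s: 30.3
tcp_pos: [0.4298, -0.145, 0.0719]
tcp_rot: [[0.272, 0.962, -0.0], [0.962, -0.272, 0.0], [0.0, -0.0, -1.0]]
contact_force: [-1.6, 0.4, 4.3]
width: 0.0001
finger_force: 1.7
time_s: 31.55
tcp_pos: [0.43, -0.1451, 0.07]
tcp_rot: [[0.273, 0.962, 0.0], [0.962, -0.273, 0.0], [0.0, 0.0, -1.0]]
contact_force: [-3.6, 0.6, 5.9]
width: 0.0
finger_force: 3.4
```

```bash
python3 -m inch '{"gripper":[0,0,0,0,0,0,0,0,0,0],"slide":[[0,0,0.0003],[0,0,0.0006],[0,0,0.0008],[0,0,0.001],[0,0,0.001],[0,0,0.001],[0,0,0.001],[0,0,0.001],[0,0,0.001],[0,0,0.001]],"angular":[[0,0,0],[0,0,0],[0,0,0],[0,0,0],[0,0,0],[0,0,0],[0,0,0],[0,0,0],[0,0,0],[0,0,0]]}'
```

```text
time_s: 32.8
tcp_pos: [0.43, -0.1451, 0.0699]
tcp_rot: [[0.272, 0.962, 0.001], [0.962, -0.272, -0.0], [-0.0, 0.001, -1.0]]
contact_force: [-5.9, 3.2, 14.6]
width: -0.0003
finger_force: 7.5
```

The force rose to 14.6 N with no further travel, so the key is at its stop at 0.070 m. Next I'll release it and retreat.

```bash
python3 -m inch '{"gripper":[0,0,0,0,0,0,0,0,0,0],"slide":[[0,0,-0.003],[0,0,-0.008],[0,0,-0.02],[0,0,-0.04],[0,0,-0.06],[0,0,-0.08],[0,0,-0.1],[0,0,-0.1],[0,0,-0.1],[0,0,-0.1]],"angular":[[0,0,0],[0,0,0],[0,0,0],[0,0,0],[0,0,0],[0,0,0],[0,0,0],[0,0,0],[0,0,0],[0,0,0]]}'
python3 - <<'E'
from h import *
a=viewer.get_image("wrist")["image"][:,:,::-1];f=viewer.get_image("scene")["image"][:,:,::-1]
r=lambda i:cv2.resize(i,(400,400),interpolation=cv2.INTER_CUBIC)
cv2.imwrite("pics/w7.png",np.hstack([r(a[80:340,200:460]),r(f[150:270,270:390])]))
E
```

```text
time_s: 34.05
tcp_pos: [0.4295, -0.1448, 0.1679]
tcp_rot: [[0.273, 0.962, -0.001], [0.962, -0.273, 0.001], [0.0, -0.001, -1.0]]
contact_force: [0.2, -0.6, 0.5]
width: 0.0004
finger_force: 0.0
```

View pics/w7.png

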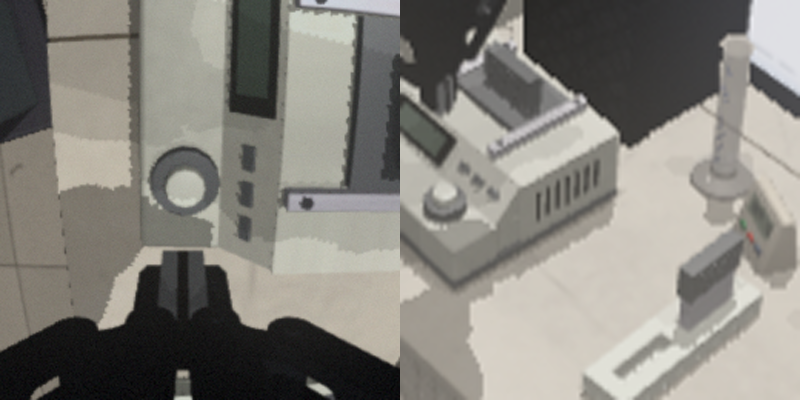

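The final picture shows the key back out (left, 185,188), the standard's head flat on the slot plate (right, 520,75), and the blank still in the stand (right, 710,280). The gripper is clear of everything, so I'm handing in.

```bash
python3 -c "
from station import manip
print(manip.finish_job())"
```

```text
the job is handed in; nothing more can be done
None
```

The job is handed in, result not reported: the standard is seated in the photometer slot and released, then the key was pressed to its stop and let go; the blank is still in the stand, about 34 s used.

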